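Hang the slide basket up to drip-dry

ROBOT

A 6-joint arm with a two-finger parallel gripper is mounted at the origin on the work surface. World frame = base frame: x ahead of the robot, y to its left, z up, the work surface at z = 0. Lengths are in m, angles in rad, forces in N, time in s.
With the tool pointing down it reaches from about 0.375 to 0.975 m from the base axis. Payload 3.8 kg.
Tool frame: the origin (TCP) lies midway between the tips of the shut fingers; the grasp point (between the pads) lies 19 mm behind it; z points along the fingers, y is the line along which they close (so a half turn about z gives the same grasp; the last joint's range is limited). The gripper opens to 85 mm and grips with 20 to 120 N. Pads are 22 mm wide; open, the fingers measure 114 mm over their backs; the gripper's body (76 mm by 85 mm) begins 54 mm behind the grasp point. The pads swing forward as they close: fully open they stand 13 mm farther back than shut.
Start: joints at [-1.312, 0.264, 1.604, -0, 1.274, -0.037], TCP at [0.197, -0.646, 0.231] pointing down, gripper open.
Joint ranges: [-2.63, 2.63], [-0.94, 2.18], [0.31, 2.57], [-1.31, 4.45], [0, 2.66], [-2.55, 2.55]. Speed limits (rad/s): [2.57, 2.57, 3.14, 3.14, 3.14, 3.14].

INTERFACE

Orientations are given as a rotation vector (axis times angle).
In Python, from workcell import bot gives the robot as it stands.
- The arm moves only by the tool jog_arm, never from a script. Its argument "motion" is a list of rows, each a list of 5 numbers: the opening, from -1 (shut) to 1 (fully open), then the shift along the tool's x, y, z in mm, then the turn about the tool's z in degrees. In form: [[claw, x, y, z, twist], ...]. A call has 1 to 10 rows; each row shifts and turns the commanded pose from where the row before left it, along the tool's axes as they then stand; what a row does not reach is not made up. A row lasts 1/12 s, in which the tool goes at most 41.7 mm and 7.16 degrees, less where a joint would pass 70% of its speed; a pose out of reach is approached as far as the arm can. A call with a gripper value outside its range is refused whole. The fingers move at their own pace and stop on an object; "force" is the grip in N (left out, the last holds). Time passes only in rows, so rows that do not move let the fingers close. It gives the time, the measured TCP pose, the force, the opening and the grip force at its end, in the units of the state.
- bot.read_state(): the state, without advancing time (a new reading comes with each control period).
- bot.read_camera(name): name is "scene" or "top" or "wrist"; returns (picture, depth): 400x640x3 uint8, red, green, blue; 400x640 float32, m along the optical axis (not along the pixel's ray), 0 where there is no reading.
- bot.get_calibration(name): a dict with "vfov" (degrees; the focal length in pixels is half the picture's height over the tangent of half this angle, whatever the lens; pixels are square), "cx", "cy" (the principal point, pixels), "rvec" (rotation vector, rad) and "tvec" (3), from world to camera coordinates, as OpenCV has them; the wrist camera has in their place "tool_from_camera" (4x4, takes a point from camera to tool coordinates, whose origin is the TCP and whose axes are the flange's). Camera axes: x right, y down, z forward; pixel columns grow to the right and rows downward; lengths in m; the calibration is good to about 2 mm. A picture is of the moment at which its call begins: read the wrist's pose just before it. get_calibration takes no time and is no camera call.
- bot.finish_job(): hands the job in; it is judged then, once.
The state is a dict: "time": time; "q": joint angles; "joint_vel": joint speeds; "joint_torque": joint torques, N m; "tool_pos": TCP position; "tcp_rot": TCP orientation; "wrist_force": force on the tool from outside, world axes, zero at the start; "torque": the same for the moment, N m; "width": opening from 0.0 (shut) to 1.0 (fully open); "grip_force": force on a finger pad.
Only numpy, scipy, OpenCV 4.12 (cv2) and the standard library are available. Lean on these libraries where they do the work, as an engineer would, in place of code of your own. Each camera call takes 0.05 s, during which the arm holds its last target. There are 200 camera calls.

TASK

Pick up the square wire basket with the glass microscope slides in it and hang it by its handle on the hook of the drying stand, so that it hangs level and free at the bottom of the hook's bend. Leave the round basket standing where it is.

Things in the scene. Friction and masses are not known exactly. Their poses are not given: they have to be found in the camera images.
- basket_grip (a point): Middle of the black upright grip (square block 20 x 20 mm, 50 mm tall) on the handle of the loose square steel-wire basket holding glass slides. Point is 143 mm above the basket's underside, grip top 168 mm. z up, x and y square to the grip's faces and basket's sides. Basket 87 x 87 mm, rim 42 mm high, about 0.15-0.3 kg, all rigid; stands on the table left or right of the stand.
- handle_peak (a point): Underside of the square basket's handle hoop at its middle, 112 mm above the basket's underside, 31 mm below basket_grip; axes as there. The rigid hoop, 6 mm rod, stands in the basket's y-z plane (hook passes through it along x, either way). Opening 76 mm wide, from the rim (42 mm) to about 95 mm high at the sides, with a small inverted V, 24 mm wide, at the middle up to this point.
- hook_seat (a point): Lowest point of the stand's hook, on top of its 8 mm rod, 164 mm above the table (fixed). z up; x runs from the hook's open end, roughly facing the robot, to the post. Towards +x the rod rises 16 mm to the 16 mm post 90 mm away; towards -x its upturned tip ends at x = -32 mm, 16 mm above this point. Foot plate 150 x 130 x 12 mm. Once hung, basket_grip is about 33 mm above this point.
- round_grip (a point): Middle of the like black grip on the round wire basket (85 mm across, same handle and heights, white sample tubes inside), a loose bystander on the other side of the stand; 143 mm above its underside.
Things that resemble listed ones, but are neither listed nor needed, are in the scene too. Several things look just like the part that bears hook_seat: the one meant starts farthest to the robot's left.

How it is judged:
By the outcome, as a careful person would: the job done as asked, in the order asked, and still so for the second after the job is handed in, with the robot touching nothing.
It also fails if it takes over 51 s, if anything falls off the work surface, if the arm or the gripper's body presses on something with over 40 N, if the wrist force passes 120 N, or if a joint passes its speed limit or range.

## Working session

There is one attempt and no reset: what is moved stays moved. The work goes in short steps, Python scripts to look and compute and a tool call to move; the robot and the scene stay as the last step left them, time stands still between calls to the robot, and variables do not carry over. Pictures are saved under pics/ and viewed, at most 10 in all, crops included, and the job is handed in when it is done.

Besides the shell and the picture viewer there is one more tool, called after "Request:" as name(argument=value, ...), one argument or row to a line, values as JSON. jog_arm: Moves the arm, as the interface text tells. Its arguments: {"type":"object","properties":{"motion":{"type":"array"},"force":{"type":"number"}},"required":["motion"]}

```bash
mkdir -p pics
cat > h.py <<'E'
import numpy as np,cv2
from workcell import bot
def cam(n):
    s=bot.read_state(); im,d=bot.read_camera(n); c=bot.get_calibration(n)
    f=200/np.tan(np.radians(c['vfov'])/2)
    if n=='wrist':
        T=np.eye(4);T[:3,:3]=cv2.Rodrigues(np.array(s['tcp_rot'],float))[0];T[:3,3]=s['tool_pos'];T=T@np.array(c['tool_from_camera'])
    else:
        R=cv2.Rodrigues(np.array(c['rvec'],float))[0];T=np.eye(4);T[:3,:3]=R.T;T[:3,3]=-R.T@np.array(c['tvec'])
    v,u=np.mgrid[:400,:640]
    P=np.stack([(u-c['cx'])/f*d,(v-c['cy'])/f*d,d],-1)@T[:3,:3].T+T[:3,3]
    P[d==0]=np.nan
    return im,d,P,T
E
python3 - <<'E'
from h import *
for n in('top','scene'):
    im,d,P,T=cam(n); np.savez('pics/'+n,im=im,P=P,T=T); cv2.imwrite(f'pics/{n}.png',im[...,::-1])
    print(n,T.round(2).tolist(),{k:v for k,v in bot.get_calibration(n).items()})
print(bot.read_state())
E
```

```text
top [[0.02, -0.99, 0.12, 0.29], [-1.0, -0.02, -0.02, 0.01], [0.03, -0.12, -0.99, 1.24], [0.0, 0.0, 0.0, 1.0]] {'vfov': 43.51450301742953, 'cx': 321.8293931949095, 'cy': 197.0915946124312, 'rvec': array([ 2.18794141, -2.15038489,  0.16180019]), 'tvec': array([-0.02528492,  0.44184476,  1.1978381 ])}
scene [[0.67, 0.51, -0.55, 0.92], [0.75, -0.46, 0.48, -0.44], [-0.01, -0.73, -0.69, 0.74], [0.0, 0.0, 0.0, 1.0]] {'vfov': 53.2988038228985, 'cx': 321.6463096581846, 'cy': 193.46062087230018, 'rvec': array([ 2.16403719,  0.96178435, -0.43346946]), 'tvec': array([-0.27526654, -0.13220889,  1.22396213])}
{'time': 0.1, 'q': array([-1.31186152e+00,  2.64710703e-01,  1.60527352e+00,  1.39192512e-05,
        1.27372833e+00, -3.69276473e-02]), 'joint_vel': array([ 1.64737306e-03, -1.38022001e-03, -3.63352601e-03,  5.88790316e-04,
        3.77859209e-04,  3.55408816e-05]), 'joint_torque': array([ 1.82933738e-03, -5.16701746e+01, -3.68590021e+01,  1.25543161e-04,
        6.31603121e-03, -2.90889079e-05]), 'tool_pos': array([ 0.1966149 , -0.64501121,  0.2300449 ]), 'tcp_rot': array([-3.10519617e+00, -4.62729368e-01,  3.47870699e-04]), 'wrist_force': array([0.1968837 , 0.72130962, 0.23484133]), 'torque': array([-0.04451473,  0.04524232,  0.02800146]), 'grip_force': 0.0, 'width': 0.9978903026601423}
```

View pics/top.png

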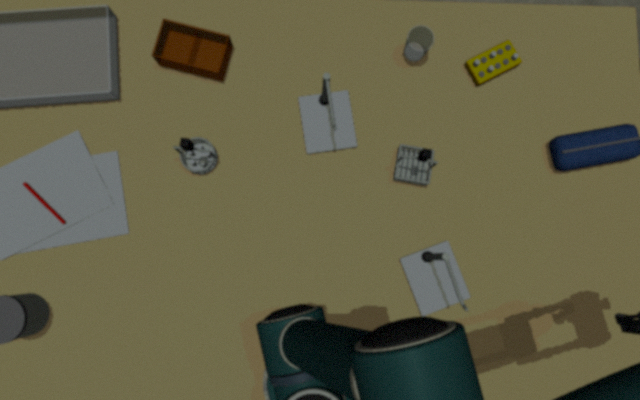

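View pics/scene.png

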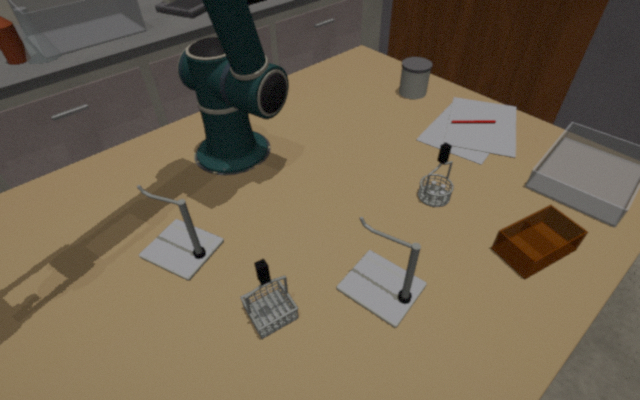

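The top view shows the target stand at about (327,120) (farthest left) and the square basket at (415,165) with its grip at (425,155). The round basket is at (198,155) and the decoy stand at (435,275). The scene view agrees.

Run:
```python
from h import *
t=np.load('pics/top.npz');s=np.load('pics/scene.npz')
def crop(z,x,y,w,h,k): return cv2.resize(z['im'][y:y+h,x:x+w,::-1],None,fx=k,fy=k,interpolation=cv2.INTER_CUBIC)
a=crop(t,290,60,160,140,5)
cv2.imwrite('pics/tc.png',cv2.convertScaleAbs(a[:600],alpha=1.6))
b=crop(s,220,200,220,150,3.6);cv2.imwrite('pics/sc.png',cv2.convertScaleAbs(b,alpha=1.5))
for n,z in(('t',t),('s',s)):
    P=z['P'];X,Y,Z=P[...,0],P[...,1],P[...,2]
    # high points in the region
    m=(X>.4)&(X<.75)&(Y>-.3)&(Y<.12)&(Z>.14)
    k=z['im'].max(-1)<60
    g=m&k
    print(n,m.sum(),g.sum())
    nn,lab,st,_=cv2.connectedComponentsWithStats(m.astype('uint8'))
    for i in range(1,nn):
        if st[i,4]>6:
            Q=P[lab==i];print(st[i],np.median(Q,0).round(3),Q.min(0).round(3),Q.max(0).round(3))
```

```text
t 371 142
[322  73  15  58 248] [ 0.65  -0.026  0.172] [ 0.571 -0.043  0.14 ] [ 0.7   -0.011  0.186]
[419 149  12  12 123] [ 0.524 -0.239  0.166] [ 0.515 -0.251  0.141] [ 0.536 -0.231  0.174]
s 653 194
[359 217  62  47 434] [ 0.668 -0.026  0.169] [ 0.572 -0.042  0.14 ] [ 0.699 -0.01   0.184]
[254 258  16  21 219] [ 0.533 -0.244  0.165] [ 0.516 -0.253  0.14 ] [ 0.538 -0.231  0.17 ]
```

View pics/tc.png

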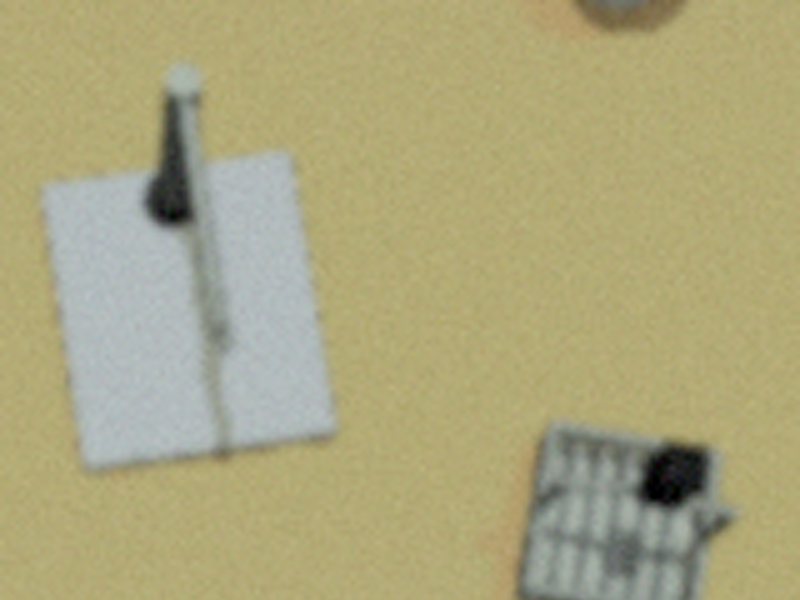

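View pics/sc.png

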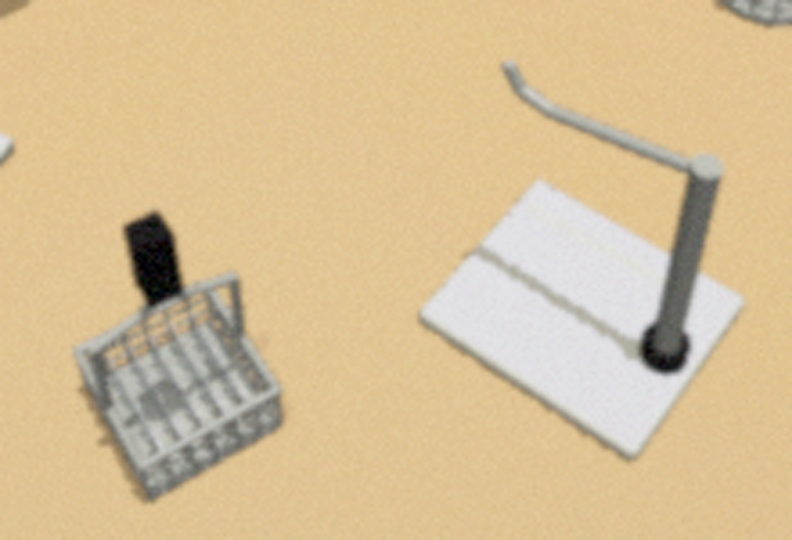

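The top crop shows the hook running from the tip at (222,340) to the post at (183,75), and the grip at (675,475). The basket is turned about 16° relative to the stand. The scene crop shows the hook tip at (510,65).

Run:
```python
from h import *
t=np.load('pics/top.npz');s=np.load('pics/scene.npz')
def rect(Q,n):
    r=cv2.minAreaRect(Q.astype('float32'));print(n,np.round(r[0],3),np.round(r[1],3),round(r[2],1))
for n,z in(('t',t),('s',s)):
    P=z['P'];X,Y,Z=P[...,0],P[...,1],P[...,2]; im=z['im'].astype(int)
    m=(X>.56)&(X<.72)&(abs(Y+.025)<.04)&(Z>.14)
    Q=P[m]; r=Q[Q[:,0]<.675]; 
    vx,vy,x0,y0=cv2.fitLine(r[:,:2].astype('float32'),cv2.DIST_HUBER,0,.01,.01).ravel()
    sg=np.sign(vx);print(n,'hook dir',np.degrees(np.arctan2(vy*sg,vx*sg)),'y at x .6,.69',y0+vy/vx*(.6-x0),y0+vy/vx*(.69-x0))
    for a in np.arange(.565,.705,.01):
        k=abs(Q[:,0]-a)<.005
        if k.sum():print(round(a,3),k.sum(),np.median(Q[k],0).round(4),Q[k,2].max().round(4))
    b=(X>.4)&(X<.6)&(Y>-.33)&(Y<-.15)
    rect(P[b&(Z>.028)&(Z<.055)][:,:2],'rim'); rect(P[b&(Z>.155)][:,:2],'griptop')
    g=b&(im.max(-1)<60)&(Z>.115);rect(P[g][:,:2],'grip')
    k=b&(Z>.075)&(Z<.11); q=P[k];print(len(q))
    vx,vy,x0,y0=cv2.fitLine(q[:,:2].astype('float32'),cv2.DIST_HUBER,0,.01,.01).ravel();print('hoop',np.degrees(np.arctan2(-vx/vy,1)),x0,y0)
    pl=(X>.45)&(X<.8)&(abs(Y+.03)<.14)&(Z>.006)&(Z<.018)&(im.min(-1)>(110 if n=='t' else 150)); rect(P[pl][:,:2],'plate')
```

```text
t hook dir 9.655262 y at x .6,.69 -0.034143046 -0.018831387
0.575 13 [ 0.5753 -0.038   0.1781] 0.1846
0.585 12 [ 0.5847 -0.0363  0.1697] 0.1756
0.595 16 [ 0.5953 -0.0352  0.1657] 0.1691
0.605 16 [ 0.6057 -0.0329  0.1647] 0.1673
0.615 14 [ 0.6144 -0.0316  0.1669] 0.1706
0.625 20 [ 0.6239 -0.0302  0.1685] 0.1719
0.635 16 [ 0.6352 -0.0279  0.1692] 0.1746
0.645 18 [ 0.6449 -0.0265  0.1722] 0.1783
0.655 15 [ 0.6553 -0.0241  0.1733] 0.176
0.665 19 [ 0.6647 -0.0239  0.1744] 0.1778
0.675 17 [ 0.6754 -0.0213  0.1777] 0.1811
0.685 47 [ 0.6855 -0.017   0.1771] 0.1859
0.695 24 [ 0.6935 -0.0187  0.1833] 0.1861
0.705 1 [ 0.7    -0.0211  0.1785] 0.1785
rim [ 0.526 -0.241] [0.087 0.087] 80.7
griptop [ 0.526 -0.241] [0.019 0.021] 83.6
grip [ 0.527 -0.241] [0.02 0.02] 85.5
75
hoop -9.510701 0.5269859 -0.2349407
plate [ 0.639 -0.028] [0.142 0.123] 10.6
s hook dir 9.335746 y at x .6,.69 -0.03629328 -0.021497559
0.575 21 [ 0.5765 -0.0404  0.1758] 0.1807
0.585 27 [ 0.584  -0.0385  0.1668] 0.1753
0.595 26 [ 0.5952 -0.0366  0.1635] 0.1679
0.605 17 [ 0.605  -0.0354  0.163 ] 0.1647
0.615 22 [ 0.6146 -0.0342  0.1644] 0.1671
0.625 21 [ 0.6251 -0.032   0.1663] 0.1687
0.635 20 [ 0.6351 -0.03    0.1684] 0.1719
0.645 23 [ 0.645  -0.0284  0.1697] 0.1734
0.655 22 [ 0.655  -0.0275  0.172 ] 0.1742
0.665 24 [ 0.6655 -0.0254  0.1739] 0.1766
0.675 23 [ 0.6751 -0.0237  0.1756] 0.1779
0.685 58 [ 0.6873 -0.0245  0.1763] 0.1833
0.695 130 [ 0.6955 -0.0231  0.1672] 0.1835
rim [ 0.526 -0.242] [0.087 0.09 ] 81.4
griptop [ 0.527 -0.242] [0.021 0.022] 82.0
grip [ 0.528 -0.243] [0.018 0.019] 83.6
154
hoop -8.949287 0.52616 -0.25026062
plate [ 0.637 -0.028] [0.141 0.118] 10.3
```

Request:
jog_arm(
  motion=[
    [1, 0, 0, -5, 6.55],
    [1, 0, 0, -5, 6.55],
    [1, 0, 0, -5, 6.55],
    [1, 0, 0, -5, 6.55],
    [1, 13, -22.5, 0, 0],
    [1, 13, -22.5, 0, 0],
    [1, 13, -22.5, 0, 0],
    [1, 13, -22.5, 0, 0],
    [1, 13, -22.5, 0, 0],
    [1, 13, -22.5, 0, 0],
  ],
)

```text
time: 0.93
tool_pos: [0.2959, -0.5236, 0.2506]
tcp_rot: [-3.13, 0.254, 0.001]
wrist_force: [0.4, 0.1, 0.7]
width: 0.999
grip_force: 0.0
```

Request:
jog_arm(
  motion=[
    [1, 13, -22.5, 0, 0],
    [1, 13, -22.5, 0, 0],
    [1, 13, -22.5, 0, 0],
    [1, 13, -22.5, 0, 0],
    [1, 13, -22.5, 0, 0],
    [1, 13, -22.5, 0, 0],
    [1, 13, -22.5, 0, 0],
    [1, 13, -22.5, 0, 0],
    [1, 13, -22.5, 0, 0],
    [1, 13, -22.5, 0, 0],
  ],
)

```text
time: 1.77
tool_pos: [0.4603, -0.3225, 0.2508]
tcp_rot: [-3.131, 0.253, 0.001]
wrist_force: [-0.1, 0.6, 0.1]
width: 1.001
grip_force: 0.0
```

Request:
jog_arm(
  motion=[
    [1, 13, -22.5, 0, 0],
    [1, 13, -22.5, 0, 0],
    [1, 0, 0, 0, 0],
    [1, 0, 0, 0, 0],
    [1, 0, 0, 0, 0],
  ],
)

```text
time: 2.18
tool_pos: [0.4924, -0.2836, 0.2508]
tcp_rot: [3.131, -0.252, -0.002]
wrist_force: [-0.0, -0.1, -0.5]
width: 1.0
grip_force: 0.0
```

```bash
cat >> h.py <<'E'
def goal(g,yaw,s=None):
    s=s or bot.read_state();R=cv2.Rodrigues(np.array(s['tcp_rot'],float))[0]
    psi=np.degrees(np.arctan2(R[1,0],R[0,0]))
    print('t',s['time'],'tcp',s['tool_pos'].round(4),'yaw',psi.round(2),'tilt',R[:2,2].round(4),'F',s['wrist_force'].round(1))
    w=np.radians(yaw);R2=np.array([[np.cos(w),np.sin(w),0],[np.sin(w),-np.cos(w),0],[0,0,-1]])
    d=(np.array(g)-s['tool_pos'])*1000
    print('twist',(psi-yaw).round(2),'shift now',(R.T@d).round(1),'shift after twist',(R2.T@d).round(1))
E
python3 - <<'E'
from h import *
im,d,P,T=cam('wrist');cv2.imwrite('pics/w1.png',im[...,::-1])
X,Y,Z=P[...,0],P[...,1],P[...,2]
b=(X>.4)&(X<.62)&(Y>-.33)&(Y<-.15)
for lo,hi,n in((.155,.18,'griptop'),(.03,.05,'rim')):
    Q=P[b&(Z>lo)&(Z<hi)]
    if len(Q)>10:print(n,len(Q),cv2.minAreaRect(Q[:,:2].astype('float32')),np.median(Q[:,2]))
goal([.527,-.242,.127],-9.2)
E
```

```text
griptop 971 ((0.5272349119186401, -0.24242337048053741), (0.020204130560159683, 0.020263250917196274), 80.99325561523438) 0.16767434474677848
rim 1504 ((0.527435302734375, -0.24233251810073853), (0.08710891008377075, 0.08553855866193771), 80.80634307861328) 0.04177819165406252
t 2.2333 tcp [ 0.4922 -0.284   0.2509] yaw -9.27 tilt [-0.0009 -0.0001] F [ 0.3  0.3 -0.3]
twist -0.07 shift now [ 27.7 -47.1 123.9] shift after twist [ 27.6 -47.  123.9]
```

View pics/w1.png

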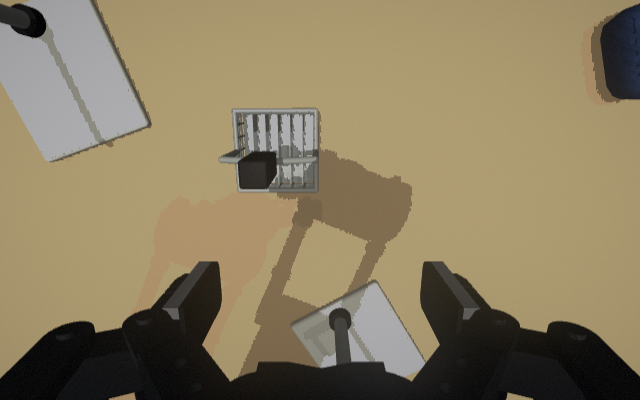

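The wrist view shows the square basket at (275,150) and its grip at (257,170), between open fingers on approach. The measurements agree.

Request:
jog_arm(
  motion=[
    [1, 9.3, -15.7, 0, 0],
    [1, 9.3, -15.7, 0, 0],
    [1, 9.3, -15.7, 0, 0],
    [1, 0, 0, 20, 0],
    [1, 0, 0, 20, 0],
    [1, 0, 0, 20, 0],
    [1, 0, 0, 20, 0],
    [1, 0, 0, 0, 0],
    [1, 0, 0, 0, 0],
    [1, 0, 0, 0, 0],
  ],
)

```text
time: 3.07
tool_pos: [0.5281, -0.2426, 0.1723]
tcp_rot: [3.131, -0.255, 0.002]
wrist_force: [0.1, 0.1, 0.2]
width: 1.0
grip_force: 0.0
```

Run:
```python
from h import *
goal([.5272,-.2423,.127],-9.2)
```

```text
t 3.0667 tcp [ 0.5281 -0.2426  0.1723] yaw -9.32 tilt [ 0.001  -0.0006] F [0.1 0.1 0.2]
twist -0.12 shift now [-1.  -0.2 45.3] shift after twist [-1.  -0.1 45.3]
```

Request:
jog_arm(
  motion=[
    [1, -1, 0, 11, 0],
    [1, 0, 0, 12, 0],
    [1, 0, 0, 12, 0],
    [1, 0, 0, 10, 0],
    [1, 0, 0, 0, 0],
    [0.3, 0, 0, 0, 0],
    [-1, 0, 0, 0, 0],
    [-1, 0, 0, 0, 0],
    [-1, 0, 0, 0, 0],
    [-1, 0, 0, 0, 0],
  ],
  force=60,
)

```text
time: 3.9
tool_pos: [0.5275, -0.2416, 0.127]
tcp_rot: [3.131, -0.253, 0.002]
wrist_force: [-0.4, 0.2, -0.8]
width: 0.301
grip_force: 0.0
```

Request:
jog_arm(
  motion=[
    [-1, 0, 0, 0, 0],
    [-1, 0, 0, 0, 0],
    [-1, 0, 0, 0, 0],
    [-1, 0, 0, 0, 0],
    [-1, 0, 0, 0, 0],
    [-1, 0, 0, 0, 0],
  ],
)

```text
time: 4.4
tool_pos: [0.5274, -0.2418, 0.1269]
tcp_rot: [3.131, -0.253, 0.002]
wrist_force: [-0.0, -1.8, 4.9]
width: 0.226
grip_force: 59.2
```

Request:
jog_arm(
  motion=[
    [-1, 0, 0, -4, 0],
    [-1, 0, 0, -8, 0],
    [-1, 0, 0, -12, 0],
    [-1, 0, 0, -14, 0],
    [-1, 0, 0, -14, 0],
    [-1, 0, 0, -14, 0],
    [-1, 0, 0, -12, 0],
    [-1, 0, 0, -8, 0],
    [-1, 0, 0, -4, 0],
    [-1, 0, 0, 0, 0],
  ],
)

```text
time: 5.23
tool_pos: [0.5275, -0.2417, 0.2177]
tcp_rot: [3.131, -0.253, 0.003]
wrist_force: [0.1, 0.2, -1.4]
width: 0.229
grip_force: 58.7
```

Request:
jog_arm(
  motion=[
    [-1, 0, 0, 0, -3],
    [-1, 0, 0, 0, -4],
    [-1, 0, 0, 0, -4],
    [-1, 0, 0, 0, -4],
    [-1, 0, 0, 0, -4],
    [-1, 0, 0, 0, 0],
    [-1, 0, 0, 0, 0],
    [-1, 0, 0, 0, 0],
    [-1, 0, 0, 0, 0],
  ],
)

```text
time: 5.98
tool_pos: [0.5268, -0.2413, 0.2159]
tcp_rot: [-3.13, -0.265, 0.001]
wrist_force: [-0.4, 0.1, -1.6]
width: 0.227
grip_force: 58.6
```

Run:
```python
from h import *
goal([.525,-.048,.217],9.8)
```

```text
t 5.9833 tcp [ 0.5268 -0.2413  0.2159] yaw 9.68 tilt [-0.0006  0.0003] F [-0.4  0.1 -1.6]
twist -0.12 shift now [  30.8 -190.8   -1. ] shift after twist [  31.2 -190.8   -1.1]
```

Request:
jog_arm(
  motion=[
    [-1, 1.5, -10, 0, 0],
    [-1, 3.7, -23, 0, 0],
    [-1, 3.7, -23, 0, 0],
    [-1, 3.7, -23, 0, 0],
    [-1, 3.7, -23, 0, 0],
    [-1, 3.7, -23, 0, 0],
    [-1, 3.7, -23, 0, 0],
    [-1, 3.7, -23, 0, 0],
    [-1, 2.5, -14, 0, 0],
    [-1, 1, -6, 0, 0],
  ],
)

```text
time: 6.82
tool_pos: [0.5247, -0.0453, 0.2164]
tcp_rot: [-3.129, -0.269, -0.0]
wrist_force: [-0.5, -0.2, -1.2]
width: 0.22
grip_force: 59.2
```

Request:
jog_arm(
  motion=[
    [-1, 0, 0, 0, 0],
    [-1, 0, 0, 0, 0],
    [-1, 0, 0, 0, 0],
  ],
)

```text
time: 7.07
tool_pos: [0.5251, -0.0486, 0.2163]
tcp_rot: [3.13, 0.266, 0.0]
wrist_force: [-0.3, 0.0, -2.4]
width: 0.226
grip_force: 59.2
```

Run:
```python
from h import *
goal([.604,-.0345,.213],9.8)
im,d,P,T=cam('scene');cv2.imwrite('pics/s2.png',cv2.resize(im[130:330,220:500,::-1],None,fx=2.8,fy=2.8,interpolation=cv2.INTER_CUBIC))
X,Y,Z=P[...,0],P[...,1],P[...,2]
m=(X>.565)&(X<.72)&(abs(Y+.025)<.04)&(Z>.15)&(Z<.19)
Q=P[m]
for a in np.arange(.57,.7,.015):
    k=abs(Q[:,0]-a)<.008
    if k.sum():print(round(a,3),k.sum(),np.median(Q[k],0).round(4))
b=(X>.45)&(X<.62)&(Y>-.13)&(Y<.03)&(Z>.105)&(Z<.14);q=P[b]
print(len(q),cv2.minAreaRect(q[:,:2].astype('float32')),np.percentile(q[:,2],[5,50,95]))
```

```text
t 7.0667 tcp [ 0.5251 -0.0486  0.2163] yaw 9.72 tilt [ 0.0001 -0.0005] F [-0.3  0.  -2.4]
twist -0.08 shift now [80.1 -0.5  3.3] shift after twist [80.1 -0.4  3.3]
0.57 17 [ 0.5754 -0.0404  0.1765]
0.585 46 [ 0.5831 -0.0386  0.167 ]
0.6 33 [ 0.5995 -0.0362  0.1637]
0.615 31 [ 0.614  -0.0337  0.164 ]
0.63 34 [ 0.6298 -0.0309  0.1675]
0.645 35 [ 0.6447 -0.0286  0.1693]
0.66 37 [ 0.6596 -0.0259  0.1726]
0.675 37 [ 0.6748 -0.0236  0.1757]
0.69 133 [ 0.6918 -0.024   0.1763]
1164 ((0.5242332816123962, -0.049169763922691345), (0.0877235010266304, 0.08799181133508682), 9.791948318481445) [0.10605288 0.11703558 0.13226836]
```

View pics/s2.png

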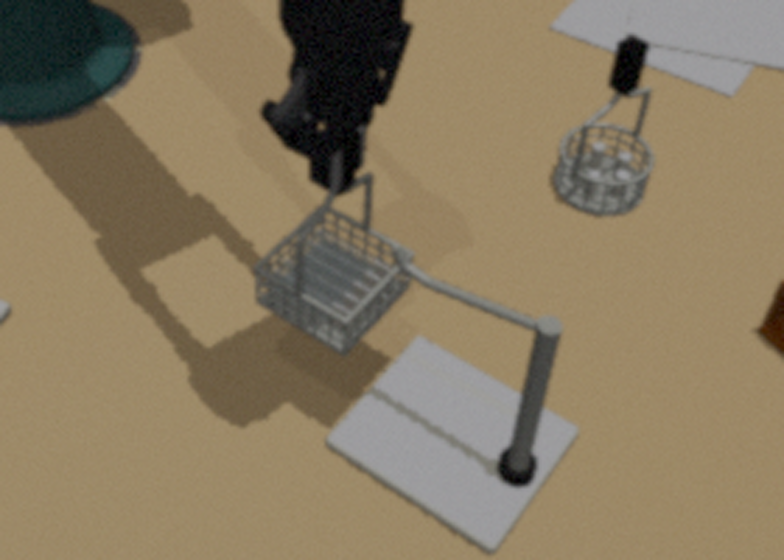

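The crop shows the basket level in the grip at (335,290), aligned with the hook, whose tip is at (400,255). Next I slide it over the hook, with the handle peak about 20 mm above the tip.

Request:
jog_arm(
  motion=[
    [-1, 4, -0.5, 0, 0],
    [-1, 10, 0, 0, 0],
    [-1, 13, 0, 0, 0],
    [-1, 13, 0, 0, 0],
    [-1, 13, 0, 0, 0],
    [-1, 13, 0, 0, 0],
    [-1, 9, 0, 0, 0],
    [-1, 5, 0, 0, 0],
    [-1, 0, 0, 0, 0],
    [-1, 0, 0, 0, 0],
  ],
)

```text
time: 7.95
tool_pos: [0.6037, -0.034, 0.2159]
tcp_rot: [-3.13, -0.267, 0.002]
wrist_force: [-1.0, -1.5, -3.0]
width: 0.226
grip_force: 59.2
```

Run:
```python
from h import *
goal([.604,-.0346,.181],9.8)
im,d,P,T=cam('scene');cv2.imwrite('pics/s3.png',cv2.resize(im[130:330,220:500,::-1],None,fx=2.8,fy=2.8,interpolation=cv2.INTER_CUBIC))
```

```text
t 7.95 tcp [ 0.6037 -0.034   0.2159] yaw 9.74 tilt [-0.001 -0.   ] F [-1.  -1.5 -3. ]
twist -0.06 shift now [ 0.2  0.6 34.9] shift after twist [ 0.2  0.6 34.9]
```

View pics/s3.png

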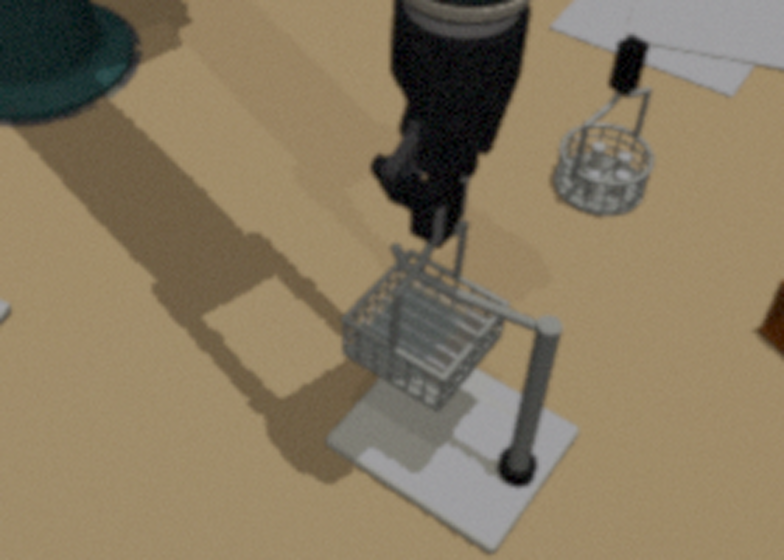

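The hook now passes through the hoop, with its tip at (400,255) on the near side. I'll lower the basket gently.

Request:
jog_arm(
  motion=[
    [-1, 0.2, 0.6, 4, 0],
    [-1, 0, 0, 7, 0],
    [-1, 0, 0, 8, 0],
    [-1, 0, 0, 7, 0],
    [-1, 0, 0, 4, 0],
    [-1, 0, 0, 1.5, 0],
    [-1, 0, 0, 0, 0],
    [-1, 0, 0, 0, 0],
    [-1, 0, 0, 0, 0],
  ],
)

```text
time: 8.75
tool_pos: [0.6045, -0.0345, 0.1852]
tcp_rot: [3.13, 0.267, 0.001]
wrist_force: [-0.3, -0.1, -2.1]
width: 0.229
grip_force: 59.2
```

Request:
jog_arm(
  motion=[
    [-1, 0, 0, 1, 0],
    [-1, 0, 0, 1, 0],
    [-1, 0, 0, 0, 0],
    [-1, 0, 0, 0, 0],
  ],
)

```text
time: 9.08
tool_pos: [0.6041, -0.0345, 0.1828]
tcp_rot: [3.13, 0.267, 0.0]
wrist_force: [1.3, -0.8, -1.5]
width: 0.225
grip_force: 59.2
```

Request:
jog_arm(
  motion=[
    [-1, 0, 0, 0.7, 0],
    [-1, 0, 0, 0.7, 0],
    [-1, 0, 0, 0, 0],
    [-1, 0, 0, 0, 0],
  ],
)

```text
time: 9.42
tool_pos: [0.6041, -0.0345, 0.1813]
tcp_rot: [-3.13, -0.267, 0.0]
wrist_force: [0.5, -0.5, -2.3]
width: 0.227
grip_force: 59.2
```

Request:
jog_arm(
  motion=[
    [-1, 0, 0, 0.5, 0],
    [-1, 0, 0, 0.5, 0],
    [-1, 0, 0, 0, 0],
    [-1, 0, 0, 0, 0],
  ],
)

```text
time: 9.75
tool_pos: [0.6043, -0.0344, 0.1808]
tcp_rot: [-3.13, -0.267, -0.001]
wrist_force: [-0.9, 1.2, 0.3]
width: 0.227
grip_force: 59.6
```

Request:
jog_arm(
  motion=[
    [-1, 0, 0, 0.5, 0],
    [-1, 0, 0, 0, 0],
    [-1, 0, 0, 0, 0],
    [-1, 0, 0, 0, 0],
  ],
)

```text
time: 10.08
tool_pos: [0.6044, -0.0343, 0.1806]
tcp_rot: [-3.13, -0.267, -0.001]
wrist_force: [-2.3, 0.4, 5.2]
width: 0.222
grip_force: 60.2
```

Request:
jog_arm(
  motion=[
    [-1, -1, 0, -0.3, 0],
    [-1, 0, 0, 0, 0],
    [-1, 0, 0, 0, 0],
  ],
  force=20,
)

```text
time: 10.33
tool_pos: [0.6039, -0.0344, 0.1805]
tcp_rot: [-3.13, -0.267, -0.003]
wrist_force: [0.9, 2.8, 3.3]
width: 0.224
grip_force: 59.9
```

Request:
jog_arm(
  motion=[
    [-0.45, 0, 0, 0, 0],
    [-0.35, 0, 0, 0, 0],
    [-0.25, 0, 0, 0, 0],
    [-0.1, 0, 0, 0, 0],
    [0.1, 0, 0, 0, 0],
    [0.1, 0, 0, 0, 0],
    [0.1, 0, 0, 0, 0],
    [0.1, 0, 0, 0, 0],
  ],
)

```text
time: 11.0
tool_pos: [0.6031, -0.0346, 0.1802]
tcp_rot: [3.13, 0.267, -0.0]
wrist_force: [-0.3, -0.0, -0.4]
width: 0.552
grip_force: 0.0
```

Run:
```python
from h import *
s=bot.read_state();print(s['time'],s['width'],s['wrist_force'])
im,d,P,T=cam('scene');cv2.imwrite('pics/s4.png',cv2.resize(im[130:330,220:500,::-1],None,fx=2.8,fy=2.8,interpolation=cv2.INTER_CUBIC))
X,Y,Z=P[...,0],P[...,1],P[...,2]
b=(X>.54)&(X<.665)&(Y>-.11)&(Y<.03)&(Z>.07)&(Z<.115);q=P[b]
print(len(q),cv2.minAreaRect(q[:,:2].astype('float32')),q[:,2].max())
```

```text
11.0 0.5524552722569815 [-0.30739309 -0.03745071 -0.42565482]
1232 ((0.602461576461792, -0.03516494482755661), (0.08735471218824387, 0.0883634015917778), 10.658069610595703) 0.11261541519869023
```

View pics/s4.png

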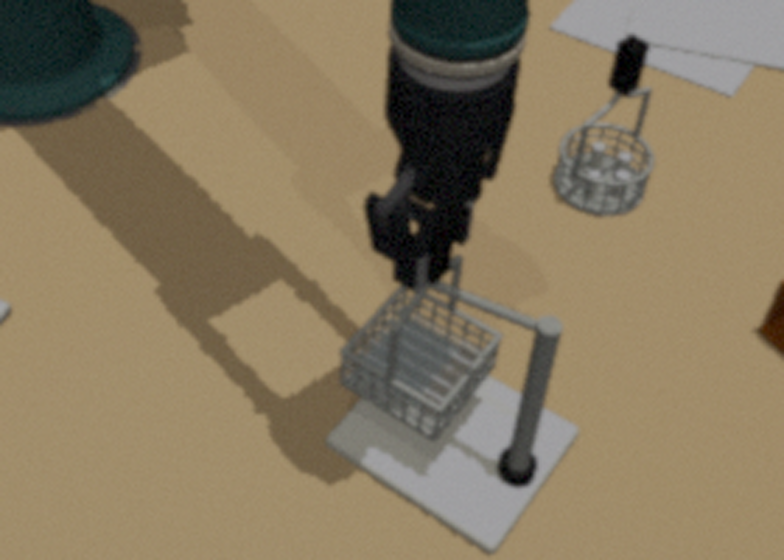

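The basket hangs level on the hook with the fingers clear of the grip. Next I retreat straight up.

Request:
jog_arm(
  motion=[
    [0.5, 0, 0, -3, 0],
    [0.5, 0, 0, -8, 0],
    [0.5, 0, 0, -12, 0],
    [0.5, 0, 0, -15, 0],
    [0.5, 0, 0, -18, 0],
    [0.5, 0, 0, -20, 0],
    [0.5, 0, 0, -20, 0],
    [0.5, 0, 0, -20, 0],
    [0.5, 0, 0, -10, 0],
    [0.5, 0, 0, 0, 0],
  ],
)

```text
time: 11.88
tool_pos: [0.6051, -0.0348, 0.3111]
tcp_rot: [3.129, 0.267, 0.012]
wrist_force: [0.3, 0.4, 0.1]
width: 0.751
grip_force: 0.0
```

Request:
jog_arm(
  motion=[
    [0.5, -10, 0, 0, 0],
    [0.5, -20, 0, 0, 0],
    [0.5, -20, 0, 0, 0],
    [0.5, -20, 0, 0, 0],
    [0.5, -10, 0, 0, 0],
    [0.5, 0, 0, 0, 0],
    [0.5, 0, 0, 0, 0],
    [0.5, 0, 0, 0, 0],
    [0.5, 0, 0, 0, 0],
    [0.5, 0, 0, 0, 0],
  ],
)

```text
time: 12.72
tool_pos: [0.525, -0.048, 0.3059]
tcp_rot: [-3.13, -0.267, 0.0]
wrist_force: [0.5, -0.4, 0.5]
width: 0.752
grip_force: 0.0
```

Request:
jog_arm(
  motion=[
    [0.5, 0, 0, 0, 0],
    [0.5, 0, 0, 0, 0],
    [0.5, 0, 0, 0, 0],
    [0.5, 0, 0, 0, 0],
    [0.5, 0, 0, 0, 0],
    [0.5, 0, 0, 0, 0],
    [0.5, 0, 0, 0, 0],
    [0.5, 0, 0, 0, 0],
    [0.5, 0, 0, 0, 0],
    [0.5, 0, 0, 0, 0],
  ],
)

```text
time: 13.55
tool_pos: [0.5243, -0.0482, 0.3062]
tcp_rot: [3.13, 0.267, -0.0]
wrist_force: [0.0, -0.0, -0.3]
width: 0.75
grip_force: 0.0
```

Run:
```python
from h import *
for i in range(2):
    im,d,P,T=cam('scene')
    X,Y,Z=P[...,0],P[...,1],P[...,2]
    b=(X>.54)&(X<.665)&(Y>-.11)&(Y<.03)
    q=P[b&(Z>.07)&(Z<.115)];g=P[b&(Z>.21)&(Z<.235)]
    r=P[b&(Z>.085)&(Z<.115)];A=np.c_[r[:,:2]-r[:,:2].mean(0),np.ones(len(r))]
    print(cv2.minAreaRect(q[:,:2].astype('float32')),cv2.minAreaRect(g[:,:2].astype('float32')),np.percentile(g[:,2],90))
cv2.imwrite('pics/s5.png',cv2.resize(im[130:330,220:500,::-1],None,fx=2.8,fy=2.8,interpolation=cv2.INTER_CUBIC))
```

```text
((0.6024757623672485, -0.03455980122089386), (0.08690136671066284, 0.08860161155462265), 10.390551567077637) ((0.6034985780715942, -0.03409738838672638), (0.019639141857624054, 0.020678680390119553), 12.270337104797363) 0.22185981785190043
((0.6024754047393799, -0.03481012582778931), (0.08789517730474472, 0.08755696564912796), 9.792557716369629) ((0.6039838194847107, -0.03379340097308159), (0.018300922587513924, 0.020218607038259506), 6.724757194519043) 0.22181085976600073
```

View pics/s5.png

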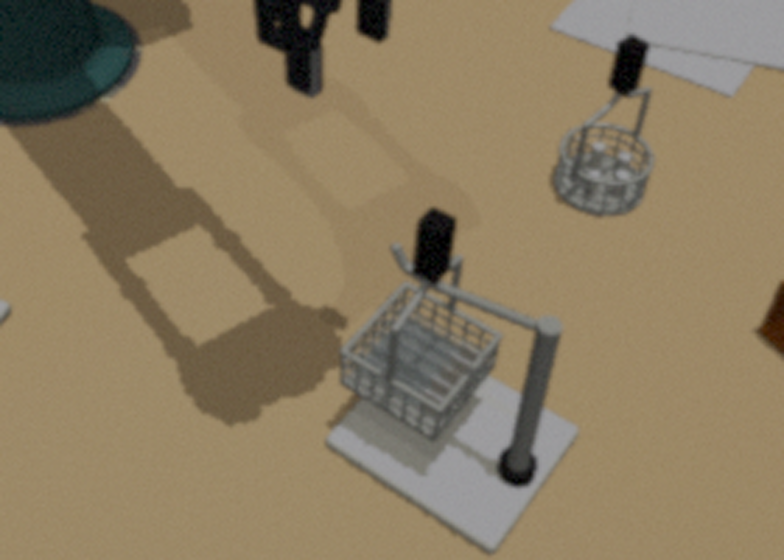

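The basket hangs level on the hook, with its grip at (435,245). Its grip top is at z = 0.222 m, as expected, and it sits at the seat. The round basket has not moved and the gripper is clear.

```bash
python3 -c "
from workcell import bot
print(bot.finish_job())"
```

```text
the job is handed in; nothing more can be done
None
```

The square basket hangs level and free at the bottom of the left-hand stand's hook, the round basket was not touched, and the job was handed in at about 14 s.

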